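# Put the scale's check weights back in their caddy

## Task

The scale check is finished: put the four steel check weights (the ones with a knob on top) back in the white caddy, each standing upright in the well of its own size: the big one in the widest well, the two middle ones in the two middle wells (either way round), the small one in the narrowest. Do not let a weight tip over, and leave the two knobless steel slicer parts, the solid roller and the hollow sleeve, standing where they are.

Things in the scene. Friction and masses are not known exactly. Their poses are not given: they have to be found in the camera images.
- w500_mid (a point): Big weight (500 g): upright bare-steel check weight, 38 mm diameter, 70 mm tall in all: a plain cylinder up to 46 mm, then a narrow neck and a knob 26 mm across on top. Loose, stands on its flat foot. The point is its centre, half-way up (35 mm above its foot); z up along its axis.
- w200a_mid (a point): Middle weight (200 g): upright bare-steel check weight, 28 mm diameter, 54 mm tall in all: a plain cylinder up to 35 mm, then a narrow neck and a knob 19 mm across on top. One of two alike. Loose, stands on its flat foot. The point is its centre, half-way up (27 mm above its foot); z up along its axis.
- w200b_mid (a point): Middle weight (200 g): upright bare-steel check weight, 28 mm diameter, 54 mm tall in all: a plain cylinder up to 35 mm, then a narrow neck and a knob 19 mm across on top. The other of two alike. Loose, stands on its flat foot. The point is its centre, half-way up (27 mm above its foot); z up along its axis.
- w100_mid (a point): Small weight (100 g): upright bare-steel check weight, 22 mm diameter, 43 mm tall in all: a plain cylinder up to 28 mm, then a narrow neck and a knob 15 mm across on top. Loose, stands on its flat foot. The point is its centre, half-way up (21.5 mm above its foot); z up along its axis.
- seat500_well (a point): Seat of the big weight, the widest well: round flat well 54 mm wide, 7 mm deep, dark pad in it, in a grey block 84 mm square. Fixed; one of four blocks set 2 x 2, 88 mm between centres, shuffled, in a fixed white tray 192 mm square, rim 16 mm above the table. The point is the centre of the well's floor, 8 mm above the table (block top 15 mm); x, y along the sides, z up.
- seat200a_well (a point): A seat for either middle weight: round flat well 44 mm wide, 7 mm deep, dark pad in it, in a grey block 68 mm square. Fixed; one of four blocks set 2 x 2, 88 mm between centres, shuffled, in a fixed white tray 192 mm square, rim 16 mm above the table. The point is the centre of the well's floor, 8 mm above the table (block top 15 mm); x, y along the sides, z up.
- seat200b_well (a point): The other seat for either middle weight: round flat well 44 mm wide, 7 mm deep, dark pad in it, in a grey block 68 mm square. Fixed; one of four blocks set 2 x 2, 88 mm between centres, shuffled, in a fixed white tray 192 mm square, rim 16 mm above the table. The point is the centre of the well's floor, 8 mm above the table (block top 15 mm); x, y along the sides, z up.
- seat100_well (a point): Seat of the small weight, the narrowest well: round flat well 37 mm wide, 7 mm deep, dark pad in it, in a grey block 56 mm square. Fixed; one of four blocks set 2 x 2, 88 mm between centres, shuffled, in a fixed white tray 192 mm square, rim 16 mm above the table. The point is the centre of the well's floor, 8 mm above the table (block top 15 mm); x, y along the sides, z up.
- roller_mid (a point): Look-alike to leave alone: solid plain steel roller standing on end, 28 mm diameter, 54 mm tall, flat top. Same outside size as a middle weight, but no neck and no knob. Loose. The point is its centre, half-way up (27 mm above its foot); z up along its axis.
- sleeve_mid (a point): Look-alike to leave alone: steel sleeve (tube) standing on end, 38 mm outside diameter, 24 mm bore right through, 70 mm tall. Same outside size as the big weight, but no neck and no knob. Loose. The point is its centre, half-way up (35 mm above its foot); z up along its axis. Flat clutter up to 13 mm high lies around.
Not all that is in view belongs to the job. Leave any pink look-alike of the part that bears seat500_well alone. What is shaped like the part that bears w500_mid but blue or red is not meant.

How it is judged:
By the outcome, as a careful person would: the job done as asked, in the order asked, and still so for the second after the job is handed in, with the robot touching nothing.
It also fails if it takes over 120 s, if anything falls off the work surface, if the arm or the gripper's body presses on something with over 40 N, if the wrist force passes 120 N, or if a joint passes its speed limit or range.

## Robot

A 6-joint arm with a two-finger parallel gripper is mounted at the origin on the work surface. World frame = base frame: x ahead of the robot, y to its left, z up, the work surface at z = 0. Lengths are in m, angles in degrees, forces in N, time in s.
With the tool pointing down it reaches from about 0.35 to 0.875 m from the base axis. Payload 4.2 kg.
Tool frame: the origin (TCP) lies midway between the tips of the shut fingers; the grasp point (between the pads) lies 19 mm behind it (r.grip_point_offset is the distance from the TCP to the grasp point, in m); z points along the fingers, y is the line along which they close (so a half turn about z gives the same grasp; the last joint's range is limited). The gripper opens to 87 mm and grips with 3 to 60 N. Pads are 19 mm wide; open, the fingers measure 117 mm over their backs; the gripper's body (75 mm by 190 mm) begins 51 mm behind the grasp point.
Start: joints at [91.192, 22.042, 0.453, 0, -68.411, -14.817], TCP at [0.147, 0.607, 0.223] pointing down, gripper open.
Joint ranges: [-179.83, 179.83], [-69.29, 118.12], [-61.27, 80.66], [-181.25, 117.63], [-171.15, -9.14], [-177.46, 177.46]. Speed limits (degrees/s): [159.86, 159.86, 180, 180, 180, 180].

## Interface

Orientations are given as [roll, pitch, yaw] about the fixed x, y, z axes, in that order (R = Rz(yaw) Ry(pitch) Rx(roll)).
In Python, from cell import r, vision, job, outline_of gives the robot as it stands.
- The arm moves only by the shell command python3 -m inch 'ROWS' [OPENING] [FORCE]. ROWS is JSON, one flat list of numbers, 6 for each row, row after row: the shift along the tool's x, y, z in mm, then the turn, a rotation vector about the tool's x, y, z in rad. A call has 1 to 20 rows; each row is the pose to reach, as a shift and turn from the pose commanded when the call began, along the tool's axes at that moment; what a row does not reach only later rows make up. A row lasts 1/8 s, in which the tool goes at most 62.5 mm and 10.7 degrees, less where a joint would pass 70% of its speed; a pose out of reach is approached as far as the arm can. A call with a gripper value outside its range is refused whole. OPENING is the finger opening in mm, from 0 to 87, set as the call begins (- or left out, the last holds). The fingers move at their own pace and stop on an object; FORCE is the grip in N (left out, the last holds). Time passes only in rows, so rows that repeat a pose let the fingers close. It gives the time, the measured TCP pose, the force, the opening and the grip force at its end, in the units of the state.
- r.read_state(): the state, without advancing time (a new reading comes with each control period).
- vision.get_image(name): name is "side" or "top"; returns the picture (480x640x3 uint8, red, green, blue); there is no depth.
- vision.camera_params(name): a dict with "mtx" (3x3 intrinsics, pixels), "k1" (the pictures are not rectified: a ray, as slopes to the right and down, at radius r is drawn at 1 + k1 r^2 times it, then the intrinsics apply), "world_to_cam" (4x4, takes a point from world to camera coordinates). Camera axes: x right, y down, z forward; pixel columns grow to the right and rows downward; lengths in m; the calibration is good to about 2 mm. A picture is of the moment at which its call begins. camera_params takes no time and is no camera call.
- job.job_done(): hands the job in; it is judged then, once.
Trained networks look in the newest picture that a camera, given by its name, has taken for a name from the list of things; names that differ only in an ending like _2 or _b are one class to them, and where a whole thing is asked for, a point or a joint stands for the part that bears it (a point fixed in the world has none). Each returns a list of dicts, best first, with "score" (0 to 1); they miss things now and then, are a little off and sometimes report something else, mostly with a low value. They report only what shows in the picture. A call takes as long as a camera call. They do not tell look-alikes from the thing itself.
- outline_of(camera, thing): "region" (480x640 bool, what is visible of it) and "location" ([row, column] in pixels, amid what is visible of it).
The state is a dict: "time_s": time; "joint_positions": joint angles; "qd": joint speeds; "joint_efforts": joint torques, N m; "position": TCP position; "orientation": TCP orientation; "force": force on the tool from outside, world axes, zero at the start; "moment": the same for the moment, N m; "opening": finger opening in m; "grasp_force": force on a finger pad.
Only numpy, scipy, OpenCV 4.12 (cv2) and the standard library are available. Lean on these libraries where they do the work, as an engineer would, in place of code of your own. Each camera call takes 0.05 s, during which the arm holds its last target. There are 200 camera calls.

## Working session

There is one attempt and no reset: what is moved stays moved. The work goes in short steps, Python scripts to look and compute and a shell command to move; the robot and the scene stay as the last step left them, time stands still between calls to the robot, and variables do not carry over. Pictures are saved under pics/ and viewed, at most 14 in all, crops included, and the job is handed in when it is done.

```bash
ls; mkdir -p pics
python3 - <<'E'
from cell import r,vision
import cv2
for c in("top","side"):
    im=vision.get_image(c); cv2.imwrite(f"pics/{c}0.png",im[:,:,::-1]); p=vision.camera_params(c); print(c,p)
s=r.read_state(); print({k:s[k] for k in("time_s","position","orientation","opening","force")})
E
```

```text
pics
top {'mtx': array([[477.97403111,   0.        , 327.81987851],
       [  0.        , 477.97403111, 240.7235214 ],
       [  0.        ,   0.        ,   1.        ]]), 'k1': -0.1243226031865964, 'world_to_cam': array([[-0.01264803, -0.99991584,  0.00288941, -0.02072373],
       [-0.99904197,  0.0125158 , -0.04193439,  0.53497787],
       [ 0.0418947 , -0.00341703, -0.99911619,  0.94466997],
       [ 0.        ,  0.        ,  0.        ,  1.        ]])}
side {'mtx': array([[558.81043947,   0.        , 327.47067633],
       [  0.        , 558.81043947, 235.06791457],
       [  0.        ,   0.        ,   1.        ]]), 'k1': -0.01251306447596942, 'world_to_cam': array([[ 0.71782254, -0.69574551, -0.02586485, -0.38060404],
       [-0.38069618, -0.36112974, -0.85126713,  0.25633721],
       [ 0.58292471,  0.62090538, -0.52409473,  0.77346219],
       [ 0.        ,  0.        ,  0.        ,  1.        ]])}
{'time_s': 0.1, 'position': array([0.14708077, 0.60690895, 0.22157565]), 'orientation': array([ 1.79888516e+02, -7.20640010e-03, -1.36321479e+01]), 'opening': 0.0871853567935149, 'force': array([-0.70010917, -0.7701227 ,  0.3527264 ])}
```

View pics/top0.png

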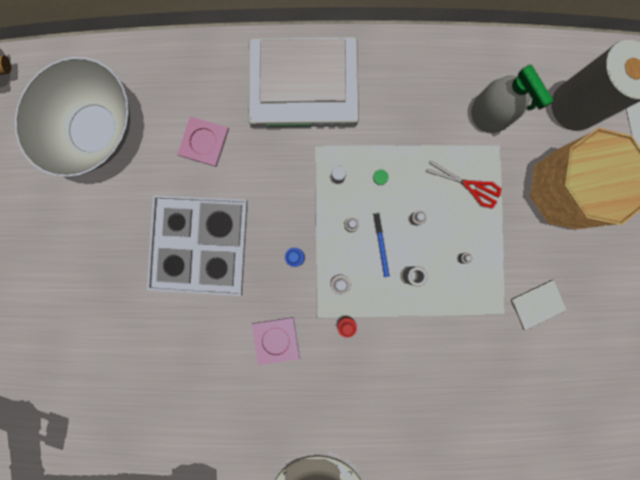

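View pics/side0.png

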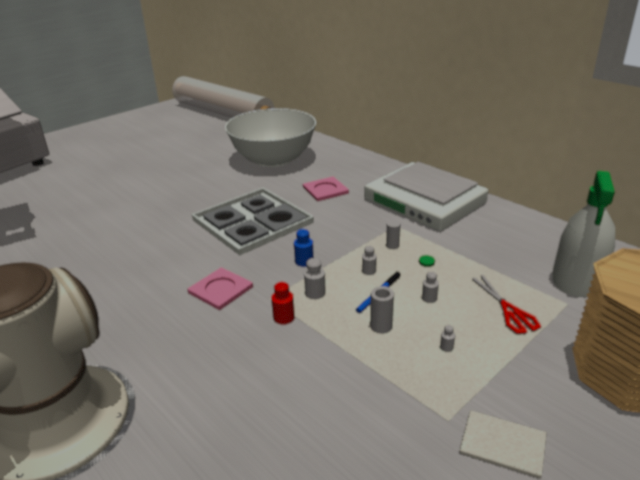

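The top view shows the knobbed weights at about (341,284) big, (351,224) and (418,217) middle, and (465,258) small, given as column,row. The roller is at (339,174) and the sleeve at (415,275). The wells are at (219,224) big, (177,222) small, and (174,265) and (217,268) middle. The side view agrees, with the big weight at (315,280), the middles at (369,262) and (430,288), and the small at (448,340).

```bash
cat > h.py <<'E'
import numpy as np,cv2
from cell import r,vision,job,outline_of
from scipy.optimize import least_squares
P={c:vision.camera_params(c) for c in("top","side")}
def proj(c,X):
    p=P[c];X=np.atleast_2d(X);q=X@p["world_to_cam"][:3,:3].T+p["world_to_cam"][:3,3]
    s=q[:,:2]/q[:,2:];s=s*(1+p["k1"]*(s**2).sum(1,keepdims=True))
    return s*np.diag(p["mtx"])[:2]+p["mtx"][:2,2]
def ring(x,y,z,R):
    a=np.linspace(0,2*np.pi,40);return np.c_[x+R*np.cos(a),y+R*np.sin(a),np.full(40,z)]
def sil(c,x,y,z,spec): # z = foot height; spec (R,hcyl,Rk,H); centroid of silhouette
    R,h,Rk,H=spec;m=np.zeros((480*4,640*4),np.uint8)
    for a in([ring(x,y,z,R),ring(x,y,z+h,R)],[ring(x,y,z+h+4e-3,Rk),ring(x,y,z+H,Rk)],[ring(x,y,z+h-2e-3,Rk*.6),ring(x,y,z+h+6e-3,Rk*.6)]):
        hull=cv2.convexHull(proj(c,np.vstack(a)).astype(np.float32))
        cv2.fillConvexPoly(m,np.round((hull+.5)*4*16-8).astype(np.int32),1,shift=4)
    return m
def cen(m):
    M=cv2.moments(m,True);return np.array([M["m10"]/M["m00"],M["m01"]/M["m00"]])
def silc(*a): return (cen(sil(*a))+.5)/4-.5
SPEC=dict(w500=(.019,.046,.013,.070),w200=(.014,.035,.0095,.054),w100=(.011,.028,.0075,.043))
def triang(uv):
    def f(X):return np.r_[proj("top",X)[0]-uv["top"],proj("side",X)[0]-uv["side"]]
    return least_squares(f,[.45,.0,.03])
def fit(spec,reg):
    C={c:cen(reg[c].astype(np.uint8)) for c in reg}
    x0=triang(C).x-[0,0,spec[3]/2]
    f=lambda X:np.r_[[silc(c,*X,spec)-C[c] for c in("top","side")]].ravel()
    s=least_squares(f,x0,diff_step=None,x_scale=.01,method="trf",jac=lambda X:np.array([(f(X+d)-f(X-d))/6e-3 for d in np.eye(3)*3e-3]).T)
    return s.x,s.fun
def get(c,n):
    return [(o["score"],o["region"],o["location"]) for o in outline_of(c,n)]
E
python3 - <<'E'
from h import *
import pickle
D={}
for c in("top","side"):
    vision.get_image(c)
    for n in("w500_mid","w200a_mid","w100_mid","roller_mid","sleeve_mid","seat500_well","seat200a_well","seat100_well"):
        D[c,n]=get(c,n); print(c,n,[(round(s,2),np.round(l).tolist(),int(g.sum())) for s,g,l in D[c,n]])
pickle.dump(D,open("d.pkl","wb"))
im={c:vision.get_image(c) for c in P}
pickle.dump(im,open("im.pkl","wb"))
# dark pads
for c,b in(("top",(150,195,248,297)),("side",(190,185,315,250))):
    g=cv2.cvtColor(im[c],cv2.COLOR_RGB2GRAY); x0,y0,x1,y1=b
    m=np.zeros_like(g);m[y0:y1,x0:x1]=(g[y0:y1,x0:x1]<75)
    n,l,st,ce=cv2.connectedComponentsWithStats(m)
    print(c,[(st[i,2:].tolist(),ce[i].round(1).tolist()) for i in range(1,n) if st[i,4]>60])
cv2.imwrite("pics/cr.png",np.hstack([cv2.resize(im["top"][190:300,140:260],(400,366),interpolation=3),cv2.resize(im["side"][180:260,185:320],(400,366),interpolation=3)])[:,:,::-1])
E
```

```text
top w500_mid [(0.84, [257.0, 294.0], 335), (0.67, [282.0, 337.0], 249), (0.62, [322.0, 345.0], 325)]
top w200a_mid [(0.48, [223.0, 352.0], 178)]
top w100_mid [(0.59, [257.0, 465.0], 103), (0.23, [267.0, 171.0], 1157)]
top roller_mid [(0.79, [173.0, 335.0], 190), (0.61, [269.0, 219.0], 1139), (0.27, [256.0, 465.0], 113)]
top sleeve_mid [(0.92, [275.0, 417.0], 405)]
top seat500_well [(0.85, [339.0, 277.0], 1783), (0.75, [140.0, 203.0], 1631), (0.71, [226.0, 221.0], 1749)]
top seat200a_well [(0.66, [265.0, 171.0], 1151)]
top seat100_well [(0.78, [225.0, 176.0], 818)]
side w500_mid [(0.96, [301.0, 282.0], 832), (0.74, [280.0, 317.0], 771)]
side w200a_mid [(0.72, [262.0, 367.0], 390)]
side w100_mid [(0.84, [339.0, 446.0], 353), (0.69, [235.0, 242.0], 694), (0.18, [309.0, 385.0], 1047)]
side roller_mid [(0.85, [234.0, 392.0], 397), (0.49, [261.0, 370.0], 407)]
side sleeve_mid [(0.68, [312.0, 383.0], 984)]
side seat500_well [(0.75, [218.0, 278.0], 897), (0.67, [188.0, 326.0], 761), (0.64, [286.0, 220.0], 1595)]
side seat200a_well [(0.59, [219.0, 227.0], 683), (0.52, [218.0, 279.0], 854)]
side seat100_well [(0.78, [203.0, 259.0], 447)]
top [([26, 25, 512], [219.0, 224.0]), ([17, 17, 233], [176.1, 221.8]), ([21, 21, 341], [173.4, 265.3]), ([21, 21, 340], [216.2, 267.8])]
side [([15, 7, 90], [257.1, 202.1]), ([32, 10, 96], [258.7, 208.1]), ([20, 9, 146], [223.7, 215.1]), ([24, 12, 224], [279.6, 216.1]), ([40, 12, 119], [225.8, 222.4]), ([21, 10, 170], [246.0, 230.4]), ([19, 20, 286], [302.8, 241.0]), ([43, 13, 104], [246.2, 237.9])]
```

View pics/cr.png

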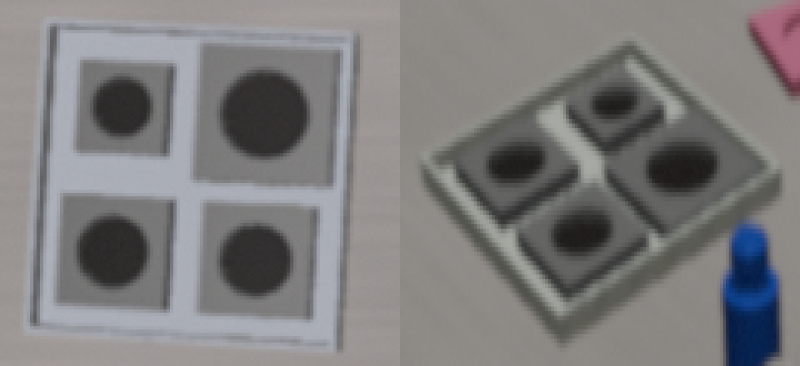

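The crop shows the four dark pads clearly: the big block is top right, the small top left, and the two middles are at the bottom.

```bash
cat >> h.py <<'E'
def wellmask(c,x,y,z,R):
    ms=[]
    for zz in(z,z+.007):
        m=np.zeros((1920,2560),np.uint8);cv2.fillConvexPoly(m,np.round((proj(c,ring(x,y,zz,R))+.5)*64-8).astype(np.int32),1,shift=4);ms.append(m)
    return (cen(ms[0]&ms[1])+.5)/4-.5
def fitwell(R,C):
    x0=triang(C).x
    f=lambda X:np.r_[[wellmask(c,*X,R)-C[c] for c in("top","side")]].ravel()
    s=least_squares(f,x0,x_scale=.01,jac=lambda X:np.array([(f(X+d)-f(X-d))/6e-3 for d in np.eye(3)*3e-3]).T)
    return s.x,s.fun
E
python3 - <<'E'
from h import *
import pickle
D=pickle.load(open("d.pkl","rb"));vision.get_image("top");vision.get_image("side")
E={}
for c in P:
    E[c]=get(c,"w200b_mid"); print(c,[(round(s,2),np.round(l).tolist(),int(g.sum())) for s,g,l in E[c]])
def pick(L,rc): 
    L=[g for s,g,l in L if np.hypot(l[0]-rc[0],l[1]-rc[1])<12]; return L[0] if L else None
al=lambda c:D[c,"w200a_mid"]+E[c]+D[c,"roller_mid"]+D[c,"w100_mid"]
T={"w500":("w500",pick(D["top","w500_mid"],(284,341)),pick(D["side","w500_mid"],(280,315))),
"m1":("w200",pick(al("top"),(224,351)),pick(al("side"),(262,369))),
"m2":("w200",pick(al("top"),(217,418)),pick(al("side"),(288,430))),
"w100":("w100",pick(D["top","w100_mid"],(258,465)),pick(D["side","w100_mid"],(340,448)))}
for n,(s,a,b) in T.items():
    if a is None or b is None: print(n,"missing",a is None,b is None);continue
    x,f=fit(SPEC[s],{"top":a,"side":b});print(n,x.round(4),f.round(2),"model/obs area",[ (sil(c,*x,SPEC[s]).sum()/16,int(g.sum())) for c,g in(("top",a),("side",b))])
for n,R,t,s in(("500",.027,(219.,224),(279.6,216.1)),("100",.0185,(176.1,221.8),(257.1,202.1)),("200A",.022,(173.4,265.3),(223.7,215.1)),("200B",.022,(216.2,267.8),(246,230.4))):
    x,f=fitwell(R,{"top":np.array(t),"side":np.array(s)});print(n,x.round(4),f.round(2))
E
```

```text
top [(0.55, [219.0, 416.0], 204)]
side [(0.79, [292.0, 432.0], 449)]
w500 [ 0.4493 -0.0501 -0.0024] [ 0.15 -0.18 -0.21  0.01] model/obs area [(np.float64(324.25), 249), (np.float64(806.8125), 771)]
m1 [ 0.5666 -0.0746 -0.0014] [ 0.04 -0.03 -0.06 -0.  ] model/obs area [(np.float64(181.9375), 178), (np.float64(409.8125), 390)]
m2 [ 0.579  -0.2072 -0.0028] [ 0.23 -0.21 -0.27  0.05] model/obs area [(np.float64(207.75), 204), (np.float64(477.375), 449)]
w100 [ 4.969e-01 -3.021e-01  1.000e-04] [ 0.44 -0.41 -0.45  0.09] model/obs area [(np.float64(142.3125), 103), (np.float64(372.75), 353)]
500 [0.5709 0.1911 0.01  ] [-0.05  0.06  0.09  0.  ]
100 [0.577  0.2791 0.0098] [ 0.06 -0.07 -0.08 -0.  ]
200A [0.4889 0.2847 0.01  ] [-0.01  0.    0.01  0.  ]
200B [0.4833 0.1969 0.0097] [ 0.1  -0.11 -0.18 -0.01]
```

```bash
cat >> h.py <<'E'
from scipy.spatial.transform import Rotation as Ro
def go(*goals):
    s=r.read_state();R=Ro.from_euler("xyz",s["orientation"],degrees=True).as_matrix()
    for g in goals: print(np.array(g),"->",(R.T@(np.array(g)-s["position"])*1e3).round(1))
E
python3 - <<'E'
from h import *
import pickle
im=pickle.load(open("im.pkl","rb"));W=dict(a=(.4493,-.0501,0,"w500"),b=(.5666,-.0746,0,"w200"),c=(.579,-.2072,0,"w200"),d=(.4969,-.3021,0,"w100"))
o=[]
for c,b in(("top",(320,195,490,305)),("side",(290,225,470,360))):
    x0,y0,x1,y1=b;k=4;I=cv2.resize(im[c],None,fx=4,fy=4,interpolation=2)
    for x,y,z,s in W.values():
        ct,_=cv2.findContours(sil(c,x,y,z,SPEC[s]),0,2);cv2.drawContours(I,ct,-1,(255,0,0),1)
    I=I[y0*4:y1*4,x0*4:x1*4];o.append(cv2.resize(I,(400,int(400*I.shape[0]/I.shape[1])),interpolation=cv2.INTER_AREA))
h=max(i.shape[0] for i in o);o=[np.pad(i,((0,h-i.shape[0]),(0,0),(0,0))) for i in o]
cv2.imwrite("pics/ov.png",np.hstack(o)[:,:,::-1])
go((.449,-.050,.2),(.449,-.050,.12),(.449,-.05,.016))
E
```

```text
[ 0.449 -0.05   0.2  ] -> [448.2 567.8  22.5]
[ 0.449 -0.05   0.12 ] -> [448.2 567.8 102.5]
[ 0.449 -0.05   0.016] -> [448.2 567.8 206.5]
```

View pics/ov.png

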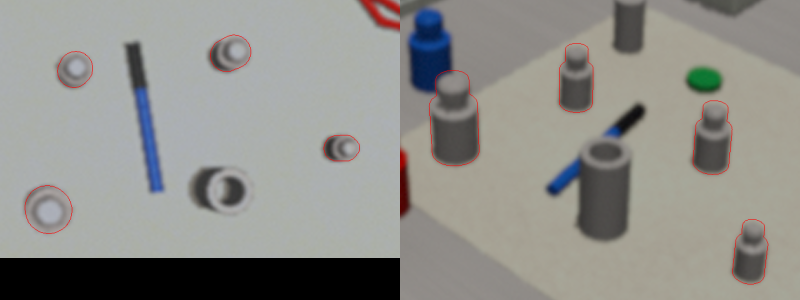

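The overlay shows the model outlines sitting on all four weights in both views, at (47,210), (75,68), (231,53) and (341,148) in the crop. Next I move over the big weight.

```bash
python3 -m inch '[15,19,0,0,0,0, 45,57,0,0,0,0, 80,101,0,0,0,0, 115,146,0,0,0,0, 150,190,0,0,0,0, 185,234,0,0,0,0, 220,279,0,0,0,0, 255,323,0,0,0,0, 290,367,0,0,0,0, 325,412,5,0,0,0, 360,456,15,0,0,0, 390,494,30,0,0,0, 415,526,50,0,0,0, 435,551,70,0,0,0, 445,564,85,0,0,0, 448,568,100,0,0,0, 448,568,100,0,0,0, 448,568,100,0,0,0]' 62 40
python3 -c "
from h import *
go((.449,-.05,.12),(.449,-.050,.016))"
```

```text
time_s: 3.55
position: [0.4492, -0.0499, 0.1232]
orientation: [-180.0, -0.1, -13.6]
force: [-1.0, -0.2, 0.2]
opening: 0.0618
grasp_force: 0.0
[ 0.449 -0.05   0.12 ] -> [-0.2  0.1  3.2]
[ 0.449 -0.05   0.016] -> [ -0.3   0.2 107.2]
```

```bash
python3 -m inch '[0,0,10,0,0,0, 0,0,30,0,0,0, 0,0,55,0,0,0, 0,0,80,0,0,0, 0,0,97,0,0,0, 0,0,106,0,0,0, 0,0,107,0,0,0, 0,0,107,0,0,0]' && python3 -m inch '[0,0,0,0,0,0, 0,0,0,0,0,0, 0,0,0,0,0,0, 0,0,0,0,0,0, 0,0,0,0,0,0, 0,0,0,0,0,0, 0,0,0,0,0,0, 0,0,0,0,0,0]' 20 40
```

```text
time_s: 4.55
position: [0.4493, -0.05, 0.0161]
orientation: [-180.0, -0.1, -13.6]
force: [0.9, 0.5, 0.1]
opening: 0.0616
grasp_force: 0.0
time_s: 5.55
position: [0.449, -0.0501, 0.0158]
orientation: [-180.0, -0.0, -13.6]
force: [-1.0, 1.8, 4.7]
opening: 0.0371
grasp_force: 40.0
```

```bash
python3 -m inch '[0,0,-5,0,0,0, 0,0,-20,0,0,0, 0,0,-40,0,0,0, 0,0,-65,0,0,0, 0,0,-87,0,0,0, 0,0,-97,0,0,0, 0,0,-100,0,0,0, 0,0,-100,0,0,0]'
python3 -c "
from h import *
go((.571,.191,.116),(.571,.191,.027))"
```

```text
time_s: 6.55
position: [0.4481, -0.0502, 0.1148]
orientation: [180.0, 0.1, -13.6]
force: [1.0, 0.2, -5.2]
opening: 0.0374
grasp_force: 40.0
[0.571 0.191 0.116] -> [  62.5 -263.4   -1.5]
[0.571 0.191 0.027] -> [  62.7 -263.5   87.5]
```

```bash
python3 -m inch '[2,-8,0,0,0,0, 7,-28,0,0,0,0, 14,-58,0,0,0,0, 22,-95,0,0,0,0, 31,-132,0,0,0,0, 40,-169,0,0,0,0, 48,-203,0,0,0,0, 55,-233,0,0,0,0, 60,-252,0,0,0,0, 62,-261,0,0,0,0, 62,-263,0,0,0,0, 62,-263,0,0,0,0, 62,-263,0,0,0,0]'
python3 - <<'E'
from h import *
go((.571,.191,.116),(.571,.191,.027))
for c,b in(("top",0),("side",0)): cv2.imwrite(f"pics/{c}1.png",vision.get_image(c)[:,:,::-1])
t=cv2.imread("pics/top1.png");s=cv2.imread("pics/side1.png");cv2.imwrite("pics/p1.png",np.hstack([cv2.resize(t[120:330,110:390],(400,300)),cv2.resize(s[110:290,150:390],(400,300))]))
E
```

```text
time_s: 8.18
position: [0.5707, 0.19, 0.1157]
orientation: [180.0, 0.0, -13.7]
force: [-0.3, 0.5, -4.6]
opening: 0.0372
grasp_force: 40.0
[0.571 0.191 0.116] -> [ 0.1 -1.  -0.3]
[0.571 0.191 0.027] -> [ 0.1 -1.  88.7]
```

View pics/p1.png

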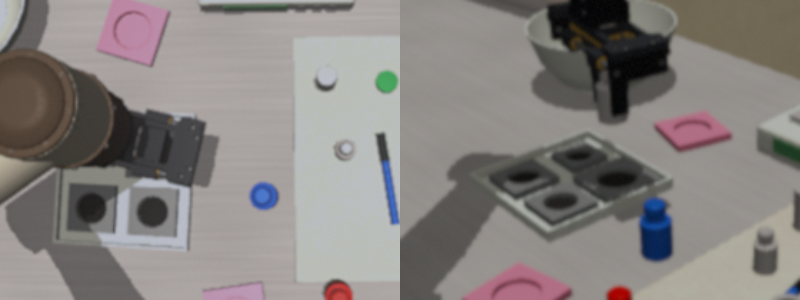

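The crop shows the big weight held upright above the tray, at about (607,95) in the right half, with the wells clear below it. I lower it now.

```bash
python3 -m inch '[0,-1,8,0,0,0, 0,-1,26,0,0,0, 0,-1,46,0,0,0, 0,-1,64,0,0,0, 0,-1,76,0,0,0, 0,-1,84,0,0,0, 0,-1,88,0,0,0, 0,-1,90,0,0,0, 0,-1,90,0,0,0]'; python3 -m inch '[0,0,1,0,0,0, 0,0,1,0,0,0]'
```

```text
time_s: 9.4
position: [0.5714, 0.1919, 0.0259]
orientation: [-180.0, -0.0, -13.6]
force: [-0.1, -0.1, -4.0]
opening: 0.0371
grasp_force: 40.0
time_s: 9.65
position: [0.5713, 0.1919, 0.0247]
orientation: [-180.0, -0.0, -13.6]
force: [-0.5, -0.8, -4.1]
opening: 0.0372
grasp_force: 40.0
```

```bash
python3 -m inch '[0,0,1,0,0,0, 0,0,1,0,0,0]'; python3 -m inch '[0,0,0.7,0,0,0, 0,0,0.7,0,0,0]'
```

```text
time_s: 9.9
position: [0.5714, 0.1919, 0.0239]
orientation: [-180.0, -0.0, -13.6]
force: [-1.6, -0.0, -2.9]
opening: 0.0369
grasp_force: 40.0
time_s: 10.15
position: [0.5714, 0.1919, 0.0238]
orientation: [-180.0, -0.0, -13.6]
force: [-3.2, -0.4, 4.9]
opening: 0.0367
grasp_force: 40.0
```

Contact: the well floor is taking the weight. I release gently, rise, and go to middle weight 1.

```bash
python3 -m inch '[0,0,0,0,0,0, 0,0,0,0,0,0, 0,0,0,0,0,0, 0,0,0,0,0,0, 0,0,0,0,0,0]' 56 && python3 -m inch '[0,0,-8,0,0,0, 0,0,-25,0,0,0, 0,0,-50,0,0,0, 0,0,-75,0,0,0, 0,0,-92,0,0,0, 0,0,-100,0,0,0, 0,0,-100,0,0,0]'
python3 -c "
from h import *
go((.5666,-.0746,.12),(.5666,-.0746,.014))"
```

```text
time_s: 10.78
position: [0.5713, 0.1919, 0.0228]
orientation: [-180.0, -0.0, -13.6]
force: [1.0, -0.1, 0.3]
opening: 0.0559
grasp_force: 0.0
time_s: 11.65
position: [0.5713, 0.1919, 0.1233]
orientation: [-180.0, -0.0, -13.6]
force: [0.4, -1.0, -0.6]
opening: 0.0559
grasp_force: 0.0
[ 0.5666 -0.0746  0.12  ] -> [ 58.3 260.1   3.1]
[ 0.5666 -0.0746  0.014 ] -> [ 58.2 260.2 109.1]
```

```bash
python3 -m inch '[4,15,0,0,0,0, 11,50,0,0,0,0, 22,95,0,0,0,0, 33,145,0,0,0,0, 43,190,0,0,0,0, 52,230,0,0,0,0, 57,253,0,0,0,0, 58,260,0,0,0,0, 58,260,0,0,0,0, 58,260,0,0,0,0, 58,260,12,0,0,0, 58,260,35,0,0,0, 58,260,60,0,0,0, 58,260,83,0,0,0, 58,260,99,0,0,0, 58,260,107,0,0,0, 58,260,109,0,0,0, 58,260,109,0,0,0]' 48 && python3 -m inch '[0,0,0,0,0,0, 0,0,0,0,0,0, 0,0,0,0,0,0, 0,0,0,0,0,0, 0,0,0,0,0,0, 0,0,0,0,0,0, 0,0,0,0,0,0]' 15 35 && python3 -m inch '[0,0,-5,0,0,0, 0,0,-20,0,0,0, 0,0,-40,0,0,0, 0,0,-65,0,0,0, 0,0,-87,0,0,0, 0,0,-97,0,0,0, 0,0,-100,0,0,0, 0,0,-100,0,0,0]'
python3 -c "
from h import *
go((.4833,.1969,.115),(.4833,.1969,.025))"
```

```text
time_s: 13.9
position: [0.5668, -0.0745, 0.0143]
orientation: [-180.0, -0.1, -13.6]
force: [-0.6, -0.3, 0.2]
opening: 0.0477
grasp_force: 0.0
time_s: 14.78
position: [0.5667, -0.0744, 0.0142]
orientation: [-180.0, -0.0, -13.6]
force: [0.1, 1.4, 4.2]
opening: 0.027
grasp_force: 35.0
time_s: 15.78
position: [0.5658, -0.0746, 0.1133]
orientation: [180.0, 0.1, -13.6]
force: [-0.8, -0.0, -2.0]
opening: 0.027
grasp_force: 35.0
[0.4833 0.1969 0.115 ] -> [-144.2 -244.3   -1.6]
[0.4833 0.1969 0.025 ] -> [-144.1 -244.4   88.4]
```

```bash
python3 -m inch '[-5,-8,0,0,0,0, -17,-28,0,0,0,0, -34,-58,0,0,0,0, -55,-93,0,0,0,0, -78,-131,0,0,0,0, -100,-168,0,0,0,0, -119,-200,0,0,0,0, -133,-224,0,0,0,0, -142,-239,0,0,0,0, -145,-244,0,0,0,0, -145,-244,0,0,0,0, -145,-244,8,0,0,0, -145,-244,26,0,0,0, -145,-244,46,0,0,0, -145,-244,64,0,0,0, -145,-244,77,0,0,0, -145,-244,85,0,0,0, -145,-244,89,0,0,0, -145,-244,91,0,0,0, -145,-244,91,0,0,0]'; python3 -m inch '[0,0,0.7,0,0,0, 0,0,0.7,0,0,0]';python3 -m inch '[0,0,0.7,0,0,0, 0,0,0.7,0,0,0]'
```

```text
time_s: 18.27
position: [0.4831, 0.1969, 0.0231]
orientation: [-180.0, -0.0, -13.6]
force: [-0.6, 0.4, -2.0]
opening: 0.0273
grasp_force: 35.0
time_s: 18.52
position: [0.483, 0.1969, 0.0224]
orientation: [-180.0, -0.0, -13.6]
force: [-0.2, -0.6, -1.7]
opening: 0.0272
grasp_force: 35.0
time_s: 18.77
position: [0.4831, 0.1969, 0.0222]
orientation: [-180.0, -0.0, -13.6]
force: [-1.2, -0.7, 5.0]
opening: 0.0269
grasp_force: 35.0
```

```bash
python3 -m inch '[0,0,0,0,0,0, 0,0,0,0,0,0, 0,0,0,0,0,0, 0,0,0,0,0,0]' 44 && python3 -m inch '[0,0,-8,0,0,0, 0,0,-25,0,0,0, 0,0,-50,0,0,0, 0,0,-75,0,0,0, 0,0,-92,0,0,0, 0,0,-100,0,0,0, 0,0,-100,0,0,0]'
python3 - <<'E'
from h import *
go((.579,-.2072,.12),(.579,-.2072,.014))
t=vision.get_image("top");s=vision.get_image("side");cv2.imwrite("pics/p2.png",np.hstack([cv2.resize(t[120:330,110:390],(400,300)),cv2.resize(s[110:290,150:390],(400,300))])[:,:,::-1])
E
```

```text
time_s: 19.27
position: [0.4829, 0.1968, 0.0213]
orientation: [180.0, 0.0, -13.6]
force: [0.9, 0.4, -0.3]
opening: 0.0434
grasp_force: 0.0
time_s: 20.15
position: [0.483, 0.1969, 0.1219]
orientation: [-179.9, -0.0, -13.6]
force: [0.2, 1.0, -0.4]
opening: 0.0443
grasp_force: 0.0
[ 0.579  -0.2072  0.12  ] -> [188.5 370.1   1.7]
[ 0.579  -0.2072  0.014 ] -> [188.4 370.2 107.7]
```

View pics/p2.png

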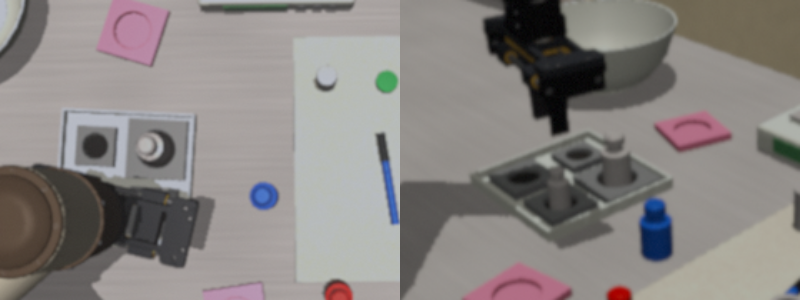

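The crop shows the big weight upright in the widest well, at (152,147) left and (615,160) right. The first middle weight is upright in its well, at (558,190) right. Next is middle weight 2, which goes to the far middle well.

```bash
python3 -m inch '[8,15,0,0,0,0, 26,50,0,0,0,0, 50,98,0,0,0,0, 75,148,0,0,0,0, 101,198,0,0,0,0, 126,248,0,0,0,0, 150,295,0,0,0,0, 170,335,0,0,0,0, 184,361,0,0,0,0, 188,370,0,0,0,0, 188,370,0,0,0,0, 188,370,0,0,0,0, 188,370,12,0,0,0, 188,370,35,0,0,0, 188,370,60,0,0,0, 188,370,83,0,0,0, 188,370,99,0,0,0, 188,370,106,0,0,0, 188,370,108,0,0,0, 188,370,108,0,0,0]' 48 && python3 -m inch '[0,0,0,0,0,0, 0,0,0,0,0,0, 0,0,0,0,0,0, 0,0,0,0,0,0, 0,0,0,0,0,0, 0,0,0,0,0,0, 0,0,0,0,0,0]' 15 35
python3 -c "
from h import *
go((.4889,.2847,.0222))"
python3 -m inch '[0,0,-5,0,0,0, 0,0,-20,0,0,0, 0,0,-40,0,0,0, 0,0,-65,0,0,0, 0,0,-87,0,0,0, 0,0,-97,0,0,0, 0,0,-100,0,0,0, 0,0,-100,0,0,0]'
```

```text
time_s: 22.75
position: [0.579, -0.2071, 0.0141]
orientation: [-180.0, -0.1, -13.6]
force: [-0.1, -0.8, 0.7]
opening: 0.0482
grasp_force: 0.0
time_s: 23.62
position: [0.5787, -0.2071, 0.0138]
orientation: [-180.0, -0.0, -13.6]
force: [-1.0, 1.7, 4.2]
opening: 0.0269
grasp_force: 35.0
[0.4889 0.2847 0.0222] -> [-203.  -456.8   -8.5]
time_s: 24.62
position: [0.578, -0.207, 0.1128]
orientation: [-180.0, 0.1, -13.6]
force: [-0.3, -0.8, -1.5]
opening: 0.0271
grasp_force: 35.0
```

```bash
python3 -m inch '[-4,-8,0,0,0,0, -14,-32,0,0,0,0, -30,-67,0,0,0,0, -48,-107,0,0,0,0, -66,-149,0,0,0,0, -84,-190,0,0,0,0, -103,-231,0,0,0,0, -121,-272,0,0,0,0, -139,-313,0,0,0,0, -157,-354,0,0,0,0, -174,-392,0,0,0,0, -188,-423,0,0,0,0, -198,-445,0,0,0,0, -203,-456,0,0,0,0, -203,-457,0,0,0,0, -203,-457,0,0,0,0, -203,-457,0,0,0,0]'
python3 -c "
from h import *
go((.4889,.2847,.0222))"
```

```text
time_s: 26.75
position: [0.4889, 0.2839, 0.1135]
orientation: [180.0, 0.0, -13.7]
force: [0.5, 0.7, -1.2]
opening: 0.0274
grasp_force: 35.0
[0.4889 0.2847 0.0222] -> [-0.2 -0.8 91.3]
```

```bash
python3 -m inch '[0,0,8,0,0,0, 0,0,26,0,0,0, 0,0,46,0,0,0, 0,0,64,0,0,0, 0,0,77,0,0,0, 0,0,85,0,0,0, 0,0,89,0,0,0, 0,0,91,0,0,0, 0,0,91,0,0,0]'; python3 -m inch '[0,0,0.7,0,0,0, 0,0,0.7,0,0,0]';python3 -m inch '[0,0,0.7,0,0,0, 0,0,0.7,0,0,0]'
```

```text
time_s: 27.88
position: [0.489, 0.285, 0.0228]
orientation: [-180.0, -0.0, -13.6]
force: [-0.4, 0.1, -2.5]
opening: 0.0274
grasp_force: 35.0
time_s: 28.12
position: [0.4889, 0.2849, 0.022]
orientation: [-180.0, -0.0, -13.6]
force: [-0.9, -1.7, -2.0]
opening: 0.027
grasp_force: 35.0
time_s: 28.38
position: [0.489, 0.285, 0.0218]
orientation: [-180.0, -0.0, -13.6]
force: [-1.6, -0.8, 5.1]
opening: 0.027
grasp_force: 35.0
```

```bash
python3 -m inch '[0,0,0,0,0,0, 0,0,0,0,0,0, 0,0,0,0,0,0, 0,0,0,0,0,0]' 44 && python3 -m inch '[0,0,-8,0,0,0, 0,0,-25,0,0,0, 0,0,-50,0,0,0, 0,0,-75,0,0,0, 0,0,-92,0,0,0, 0,0,-100,0,0,0, 0,0,-100,0,0,0]'
python3 -c "
from h import *
go((.4969,-.3021,.12),(.4969,-.3021,.0105))"
```

```text
time_s: 28.88
position: [0.4889, 0.2848, 0.0209]
orientation: [180.0, 0.0, -13.6]
force: [0.1, 0.4, -0.0]
opening: 0.0431
grasp_force: 0.0
time_s: 29.75
position: [0.4889, 0.285, 0.1216]
orientation: [-179.9, -0.0, -13.6]
force: [0.7, -0.5, -0.5]
opening: 0.044
grasp_force: 0.0
[ 0.4969 -0.3021  0.12  ] -> [146.1 568.7   1.1]
[ 0.4969 -0.3021  0.0105] -> [146.  568.8 110.6]
```

```bash
python3 -m inch '[4,15,0,0,0,0, 13,50,0,0,0,0, 26,100,0,0,0,0, 39,152,0,0,0,0, 52,204,0,0,0,0, 66,256,0,0,0,0, 79,308,0,0,0,0, 92,360,0,0,0,0, 106,412,0,0,0,0, 119,462,0,0,0,0, 130,508,0,0,0,0, 139,542,0,0,0,0, 144,562,0,0,0,0, 146,569,0,0,0,0, 146,569,0,0,0,0, 146,569,0,0,0,0]' 42 && python3 -m inch '[0,0,12,0,0,0, 0,0,35,0,0,0, 0,0,60,0,0,0, 0,0,84,0,0,0, 0,0,101,0,0,0, 0,0,109,0,0,0, 0,0,110.5,0,0,0, 0,0,110.5,0,0,0]' && python3 -m inch '[0,0,0,0,0,0, 0,0,0,0,0,0, 0,0,0,0,0,0, 0,0,0,0,0,0, 0,0,0,0,0,0, 0,0,0,0,0,0, 0,0,0,0,0,0]' 12 30
python3 -c "
from h import *
go((.577,.2791,.0185))"
python3 -m inch '[0,0,-5,0,0,0, 0,0,-20,0,0,0, 0,0,-40,0,0,0, 0,0,-65,0,0,0, 0,0,-87,0,0,0, 0,0,-97,0,0,0, 0,0,-100,0,0,0, 0,0,-100,0,0,0]'
```

```text
time_s: 31.75
position: [0.4967, -0.3015, 0.1211]
orientation: [-180.0, 0.0, -13.5]
force: [-0.1, -0.7, 0.1]
opening: 0.0422
grasp_force: 0.0
time_s: 32.75
position: [0.4973, -0.3027, 0.0112]
orientation: [180.0, -0.1, -13.6]
force: [-0.4, -0.3, -0.7]
opening: 0.042
grasp_force: 0.0
time_s: 33.62
position: [0.497, -0.3026, 0.0109]
orientation: [180.0, -0.0, -13.6]
force: [-0.9, 1.6, 5.1]
opening: 0.0208
grasp_force: 30.0
[0.577  0.2791 0.0185] -> [ -59.1 -584.2   -7.7]
time_s: 34.62
position: [0.4963, -0.3024, 0.11]
orientation: [-180.0, 0.1, -13.6]
force: [0.3, 0.1, -1.0]
opening: 0.0211
grasp_force: 30.0
```

```bash
python3 -m inch '[-1,-10,0,0,0,0, -4,-35,-2,0,0,0, -8,-75,-5,0,0,0, -12,-122,-8,0,0,0, -17,-170,-10,0,0,0, -22,-218,-10,0,0,0, -27,-266,-10,0,0,0, -32,-314,-10,0,0,0, -37,-362,-10,0,0,0, -41,-410,-10,0,0,0, -46,-458,-10,0,0,0, -51,-504,-10,0,0,0, -55,-542,-10,0,0,0, -58,-568,-10,0,0,0, -59,-581,-10,0,0,0, -59,-584,-10,0,0,0, -59,-584,-10,0,0,0, -59,-584,-10,0,0,0]'
python3 - <<'E'
from h import *
go((.577,.2791,.0189))
t=vision.get_image("top");s=vision.get_image("side");cv2.imwrite("pics/p3.png",np.hstack([cv2.resize(t[120:330,110:390],(400,300)),cv2.resize(s[110:290,150:390],(400,300))])[:,:,::-1])
E
```

```text
time_s: 36.88
position: [0.5769, 0.2778, 0.1207]
orientation: [180.0, 0.0, -13.7]
force: [-0.6, 0.2, -1.0]
opening: 0.0211
grasp_force: 30.0
[0.577  0.2791 0.0189] -> [ -0.2  -1.3 101.8]
```

View pics/p3.png

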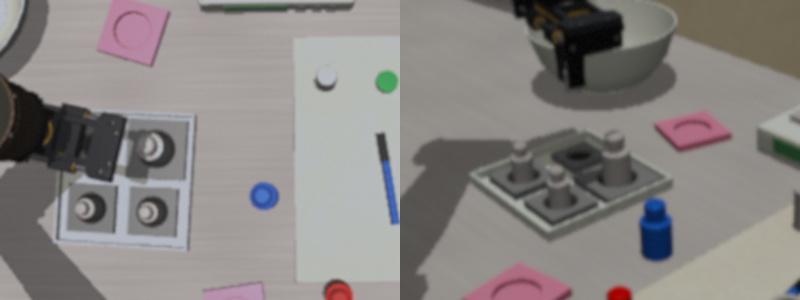

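The three placed weights stand upright, seen in the right half at (520,165), (558,195) and (615,160). The small well at (578,155) is free, so I lower the small weight into it.

```bash
python3 -m inch '[0,0,8,0,0,0, 0,0,26,0,0,0, 0,0,48,0,0,0, 0,0,68,0,0,0, 0,0,84,0,0,0, 0,0,94,0,0,0, 0,0,99,0,0,0, 0,0,101,0,0,0, 0,0,101,0,0,0]'; python3 -m inch '[0,0,0.7,0,0,0, 0,0,0.7,0,0,0]';python3 -m inch '[0,0,0.7,0,0,0, 0,0,0.7,0,0,0]'
```

```text
time_s: 38.1
position: [0.5772, 0.2791, 0.02]
orientation: [-180.0, -0.0, -13.6]
force: [-1.3, 0.7, -1.4]
opening: 0.0212
grasp_force: 30.0
time_s: 38.35
position: [0.577, 0.279, 0.0192]
orientation: [-180.0, -0.0, -13.6]
force: [-0.3, 0.4, -1.9]
opening: 0.0208
grasp_force: 30.0
time_s: 38.6
position: [0.5771, 0.2791, 0.019]
orientation: [-180.0, -0.0, -13.6]
force: [-1.7, -1.0, 3.7]
opening: 0.0206
grasp_force: 30.0
```

Contact. I release, rise, and back away to one side for a final look.

```bash
python3 -m inch '[0,0,0,0,0,0, 0,0,0,0,0,0, 0,0,0,0,0,0, 0,0,0,0,0,0]' 38 && python3 -m inch '[0,0,-8,0,0,0, 0,0,-25,0,0,0, 0,0,-50,0,0,0, 0,0,-80,0,0,0, 0,0,-110,0,0,0, -10,0,-130,0,0,0, -30,-15,-140,0,0,0, -60,-30,-140,0,0,0, -95,-50,-140,0,0,0, -130,-70,-140,0,0,0, -160,-85,-140,0,0,0, -185,-97,-140,0,0,0, -200,-105,-140,0,0,0, -200,-105,-140,0,0,0, -200,-105,-140,0,0,0]'
python3 - <<'E'
from h import *
t=vision.get_image("top");s=vision.get_image("side");cv2.imwrite("pics/p4.png",np.hstack([cv2.resize(t[120:360,140:500],(400,267)),cv2.resize(s[150:360,170:485],(400,267))])[:,:,::-1])
E
```

```text
time_s: 39.1
position: [0.5769, 0.2789, 0.0179]
orientation: [180.0, 0.0, -13.6]
force: [0.1, 0.6, 0.3]
opening: 0.0376
grasp_force: 0.0
time_s: 40.98
position: [0.4076, 0.4276, 0.1582]
orientation: [180.0, -0.0, -13.7]
force: [0.2, 0.3, 0.1]
opening: 0.0384
grasp_force: 0.0
```

View pics/p4.png

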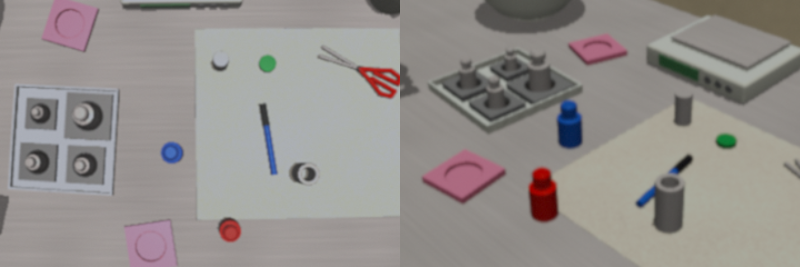

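All four weights are in the caddy, and the roller (220,60) and sleeve (305,174) are unmoved. The small weight's side view, at about (513,62), needs a closer look.

Run:
```python
from h import *
t=vision.get_image("top");s=vision.get_image("side");cv2.imwrite("pics/p5.png",np.hstack([cv2.resize(t[195:295,145:250],(400,380),interpolation=2),cv2.resize(s[175:255,190:315],(400,380),interpolation=2)])[:,:,::-1])
```

```text
(no output)
```

View pics/p5.png

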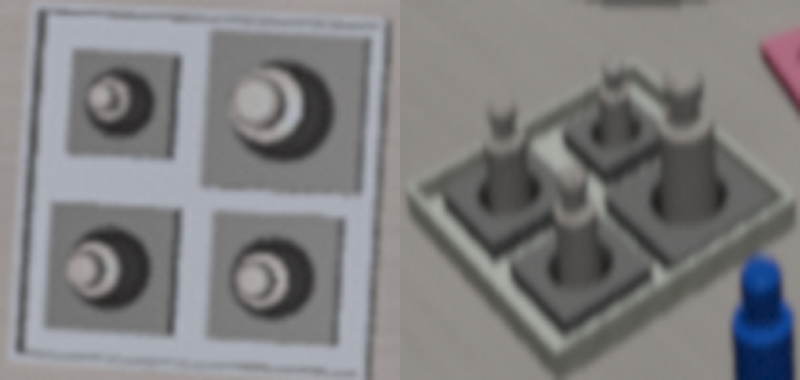

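All four stand upright and centred in their wells, at (615,105), (503,160), (575,225) and (688,155) in the right half.

```bash
python3 -c "
from cell import job
print(job.job_done())"
```

```text
the job is handed in; nothing more can be done
None
```

All four check weights are standing upright in the wells of their own size, the roller and sleeve were left where they stood, and the job was handed in at about 41 s of the 120 s allowed.

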